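Draw the blank plug out of a table-top port

TASK

Take the T-handled puller from the rack, feel its lugs into the threaded bush of the blank plug in the table-top section and screw it in clockwise until it is home, pressing only lightly so that the thread is not bruised and the plug not driven down. Then draw the plug straight up out of its port and stand it upright in the grey parts tray with the puller still screwed in, and let go. Leave the drift and the things lying round about where they are, and do not knock or mark the board.

Things in the scene. Friction and masses are not known exactly. Their poses are not given: they have to be found in the camera images.
- board: Table-top section, 180 x 200 x 40 mm, plywood with an oak-like face, fixed on two 18 mm bearers: its face lies 58 mm above the bench. Origin on the bench under the centre of the port, z up. The port, in the middle, is an upright through hole of 50.5 mm diameter with an aluminium ring in the face; low in it four spring balls snap into dimples round the plug's foot; it yields 1 mm sideways.
- plug: Blank plug that closes the port: light wood, 48 mm diameter, 40 mm tall, 0.16 kg; origin at the centre of its underside, z up its axis. It starts flush with the board's face, nothing under it: only the spring balls hold it, against 17 to 24 N up or down, less if pushed askew, and 0.4 N m of twist. Pressed harder it snaps out of them and is driven down; pulled, it comes free after 3 mm.
- plug_face (a point): Centre of the plug's upper face, 40 mm above its origin. Round it is a brass bush: 14.4 mm round hole, 20 mm deep, with two opposite slots 7.5 mm wide for the lugs, to 14 mm from the axis. The line of the slots lies within 0.9 rad either way of the plug's x axis; the measured attitude does not tell where, but the slots can be seen or felt.
- plug_thread (a point): Point on the plug's axis 10 mm below its face: the undersides of lugs lowered through the slots land at this depth, the shoulder then 2 mm above the face. Two-start right-hand thread: turned clockwise seen from above, the lugs run down 2 mm to a stop 1.1 rad from the slots, shoulder on the face; they hold a pull from 0.8 rad on. Anticlockwise is blocked. Let go in the slots, the puller stands.
- puller: T-handled steel puller, 114 mm long, about 0.18 kg. Origin at its lower tip, z up the rod. Rod 12 mm thick with a round nose; two thread lugs near the tip; a round shoulder flange, 40 mm diameter, 7 mm thick; dark T-bar on top. Starts upright in one of the rack's two holes, hanging by its flange on the rack's top with 2 mm of play sideways.
- puller_lugs (a point): Middle of the cross pin whose ends are the two thread lugs, 10 mm above the tip: 5 mm thick, 26 mm long along the puller's x axis.
- puller_shoulder (a point): Centre of the underside of the puller's flange (the shoulder), 19.7 mm above the tip.
- puller_grip (a point): Centre of the puller's T-bar, 104 mm above its tip: 66 mm long along the puller's x axis (the same line as the lugs), 16 mm wide along y, 20 mm high.
- rack: Wooden rack block, 130 mm along its x, 62 mm along its y, 50 mm high, fixed; origin at the centre of its underside. Two upright 30 mm holes, 40 mm deep, at x = -34 and +34 mm on its middle line.
- drift: Drift with a round dark knob, 105 mm long, standing in the other hole of the rack (a bystander). Origin at its lower tip.
- tray: Open rectangular grey plastic parts tray, 84 mm along its x, 110 mm along its y, 28 mm high, walls 3 mm, floor 3 mm, 0.2 kg, loose on the bench. Origin at the centre of its underside.
- glue_bottle: Glue bottle with a red nozzle, 56 mm across, 186 mm tall (a bystander). Origin at the centre of its underside.
- tape_measure: Yellow tape measure, 62 x 73 x 32 mm (a bystander). Origin at the centre of its underside.
- sanding_block: Cork sanding block, 53 x 97 x 26 mm (a bystander). Origin at the centre of its underside.
Not all that is in view belongs to the job. Leave any green look-alike of the puller alone. What is shaped like the tray but blue is not meant.

How it is judged:
On the way, in this order (a step that is already met when the one before it is completed fails the run):
1. the puller's lugs are in the plug's thread, its shoulder within 4.5 mm of the plug's face, the plug still in the port (distance between puller_shoulder and plug_face below 0.0045 m and horizontal distance between plug and board below 0.006 m and z of plug in the frame of board below 0.024 m), for 0.1 s.
2. the plug hangs from the puller, upright, its underside more than 10 mm above the board's face (distance between puller_shoulder and plug_face below 0.005 m and z of plug in the frame of board above 0.068 m and angle between plug's own z axis and vertical below 0.2 rad), for 0.1 s.
At the end, for the whole second after the job is handed in: The plug stands in the parts tray on its floor (underside within 8 mm of the tray's underside, within 45 mm of its centre), upright within 0.1 rad, the puller still in it (shoulder within 5 mm of the face, tilted less than 0.15 rad), the tray flat on the bench, all at rest (horizontal distance between plug and tray below 0.045 m and z of plug in the frame of tray between 0 and 0.008 m and angle between plug's own z axis and vertical below 0.1 rad and angle between puller's own z axis and vertical below 0.15 rad and distance between puller_shoulder and plug_face below 0.005 m and angle between tray's own z axis and vertical below 0.06 rad and height (world z) of tray below 0.006 m and linear speed of plug below 0.02 m/s and linear speed of puller below 0.03 m/s); the robot touches nothing.
It fails at once if the puller is forced on the plug with more than 14 N before its lugs are down in the thread (shoulder still more than 4.5 mm above the face), which bruises the thread's mouth (contact force between puller and plug above 14 N and distance between puller_shoulder and plug_face above 0.0045 m and horizontal distance between plug and board below 0.01 m).
It fails at once if the plug is driven more than 5 mm deeper into the port than it stood (distance of plug from where it was at the start of the episode above 0.005 m and z of plug in the frame of board below 0.0145 m and horizontal distance between plug and board below 0.01 m).
It fails at once if the plug is wrenched in the port: more than 60 N between plug and board (contact force between plug and board above 60 N).
It fails at once if the puller, the fingers or the arm press on the board or its port ring with more than 12 N (contact force between any of puller, the fingers, the arm and board above 12 N).
It fails at once if the drift, glue bottle, tape measure or sanding block is moved more than 25 mm (distance of any of drift, glue_bottle, tape_measure, sanding_block from where it was at the start of the episode above 0.025 m).
It also fails if it takes over 72 s, if anything falls off the work surface, if the arm or the gripper's body presses on something with over 40 N, if the wrist force passes 120 N, or if a joint passes its speed limit or range.

ROBOT

A 6-joint arm with a two-finger parallel gripper is mounted at the origin on a cart in front of the work surface, level with it; the furniture and walls round the work are solid. World frame = base frame: x ahead of the robot, y to its left, z up, the work surface at z = 0. Lengths are in m, angles in rad, forces in N, time in s.
With the tool pointing down it reaches from about 0.3 to 0.875 m from the base axis. Payload 4.2 kg.
Tool frame: the origin (TCP) lies between the finger pads; the fingertips stand 19 mm ahead of it and the grasp point (between the pads) is the TCP (tcp_to_tips is the distance from the TCP to the fingertips, in m); z points along the fingers, y is the line along which they close (so a half turn about z gives the same grasp; the last joint's range is limited). The gripper opens to 85 mm and grips with 20 to 120 N. Pads are 22 mm wide; open, the fingers measure 114 mm over their backs; the gripper's body (76 mm by 85 mm) begins 54 mm behind the grasp point. The pads swing forward as they close: fully open they stand 13 mm farther back than shut.
Start: joints at [-1.121, 0.32, 1.565, -0, 1.257, -0.02], TCP at [0.26, -0.513, 0.215] pointing down, gripper open.
Joint ranges: [-3.11, 3.11], [-0.84, 2.01], [0.21, 2.61], [-1.34, 4.49], [0.05, 2.63], [-2.56, 2.56]. Speed limits (rad/s): [2.57, 2.57, 3.14, 3.14, 3.14, 3.14].

INTERFACE

Orientations are given as a unit quaternion [x, y, z, w].
In Python, from station import state, get_image, job_done, tcp_to_tips gives the robot as it stands.
- The arm moves only by the tool carry_out, never from a script. Its argument "moves" is a list of rows, each a list of 6 numbers: the shift along the tool's x, y, z in m, then the turn, a rotation vector about the tool's x, y, z in degrees. In form: [[dx, dy, dz, wx, wy, wz], ...]. A call has 1 to 8 rows; each row shifts and turns the commanded pose from where the row before left it, along the tool's axes as they then stand; what a row does not reach is not made up. A row lasts 1/10 s, in which the tool goes at most 50 mm and 8.59 degrees, less where a joint would pass 70% of its speed; a pose out of reach is approached as far as the arm can. A call with a gripper value outside its range is refused whole. "fingers" is the closure, from 0 (fully open) to 1 (shut), set as the call begins (left out, the last holds). The fingers move at their own pace and stop on an object; the grip force is fixed at half the most. Time passes only in rows, so rows that do not move let the fingers close. It gives the time, the measured TCP pose, the force, the opening and the grip force at its end, in the units of the state.
- state(): the state, without advancing time (a new reading comes with each control period).
- get_image(name): name is "scene" or "side" or "wrist"; returns a dict with "image" (480x640x3 uint8, red, green, blue), "vfov" (degrees; the focal length in pixels is half the picture's height over the tangent of half this angle, whatever the lens; pixels are square), "cx", "cy" (the principal point, pixels), "xyz" and "attitude" of the camera in the world; the wrist camera has in their place "T_tool_cam" (4x4, takes a point from camera to tool coordinates, whose origin is the TCP and whose axes are the flange's). Camera axes: x right, y down, z forward; pixel columns grow to the right and rows downward; lengths in m; the calibration is good to about 2 mm. The wrist camera is an equidistant fisheye: a pixel r from the principal point sees the ray r / f radians off the axis. A picture is of the moment at which its call begins: read the wrist's pose just before it. There is no depth.
- job_done(): hands the job in; it is judged then, once.
The state is a dict: "time_s": time; "joint_pos": joint angles; "qd": joint speeds; "joint_torque": joint torques, N m; "tool_pos": TCP position; "tool_rot": TCP orientation; "ft_force": force on the tool from outside, world axes, zero at the start; "torque": the same for the moment, N m; "grip_width": opening from 0.0 (shut) to 1.0 (fully open); "grasp_force": force on a finger pad.
Only numpy, scipy, OpenCV 4.12 (cv2) and the standard library are available. Lean on these libraries where they do the work, as an engineer would, in place of code of your own. Each camera call takes 0.05 s, during which the arm holds its last target. There are 200 camera calls.

## Working session

There is one attempt and no reset: what is moved stays moved. The work goes in short steps, Python scripts to look and compute and a tool call to move; the robot and the scene stay as the last step left them, time stands still between calls to the robot, and variables do not carry over. Pictures are saved under pics/ and viewed, at most 10 in all, crops included, and the job is handed in when it is done.

Besides the shell and the picture viewer there is one more tool, called after ">>>" in YAML: its name, and indented under it one key for each argument. carry_out: Moves the arm, as the interface text tells. Its arguments: {"type":"object","properties":{"moves":{"type":"array","items":{"type":"array","items":{"type":"number"}}},"fingers":{"type":"number"}},"required":["moves"]}

```bash
ls; mkdir -p pics; python3 - <<'E'
from station import *
import cv2, numpy as np
s=state(); print({k:np.round(v,3).tolist() for k,v in s.items()}, tcp_to_tips)
a=[]
for n in ("scene","side"):
    d=get_image(n); cv2.imwrite(f"pics/{n}0.png",d["image"][:,:,::-1]); print(n,d["vfov"],d["cx"],d["cy"],d["xyz"],d["attitude"])
d=get_image("wrist"); cv2.imwrite("pics/wrist0.png",d["image"][:,:,::-1]); print(d["vfov"],d["cx"],d["cy"],d["T_tool_cam"])
E
```

```text
pics
{'time_s': 0.0, 'joint_pos': [-1.121, 0.32, 1.566, -0.0, 1.257, -0.02], 'qd': [0.0, 0.001, 0.001, -0.001, -0.0, -0.0], 'joint_torque': [-0.002, -41.553, -23.416, -0.0, 0.008, -0.0], 'tool_pos': [0.26, -0.512, 0.214], 'tool_rot': [0.973, 0.233, -0.0, -0.001], 'ft_force': [-0.509, -0.089, 0.031], 'torque': [0.019, 0.049, 0.017], 'grasp_force': 0.0, 'grip_width': 0.998} 0.019
scene 50.43036665608431 316.01704908148196 250.2192728785567 [-0.00573407  0.6349231   0.88487768] [-0.3177917   0.85268712 -0.3864053   0.15041293]
side 53.17684943718425 327.27242448669523 234.92453076901097 [0.39635186 0.6366175  0.68657835] [-0.10858446  0.89913414 -0.41929162  0.06294246]
65.70646984690485 316.4640957903505 238.32715813603346 [[ 3.67471473e-04 -9.52612406e-01 -3.04186569e-01  7.88369058e-02]
 [ 9.99999153e-01  7.29826051e-04 -1.07753011e-03  1.41426855e-04]
 [ 1.24847184e-03 -3.04185916e-01  9.52611867e-01 -1.59079268e-01]
 [ 0.00000000e+00  0.00000000e+00  0.00000000e+00  1.00000000e+00]]
```

View pics/scene0.png

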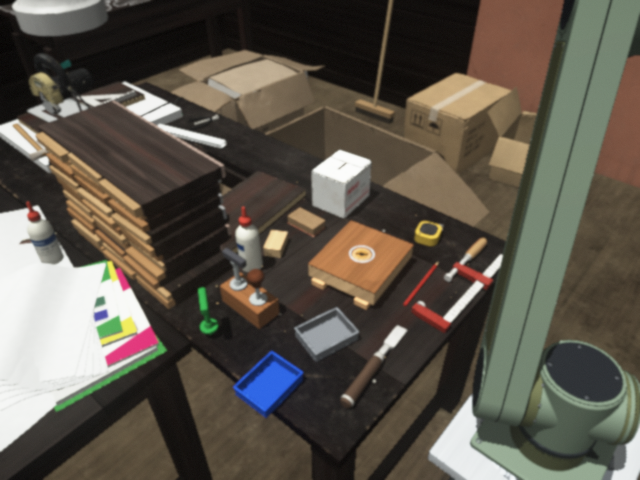

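View pics/side0.png

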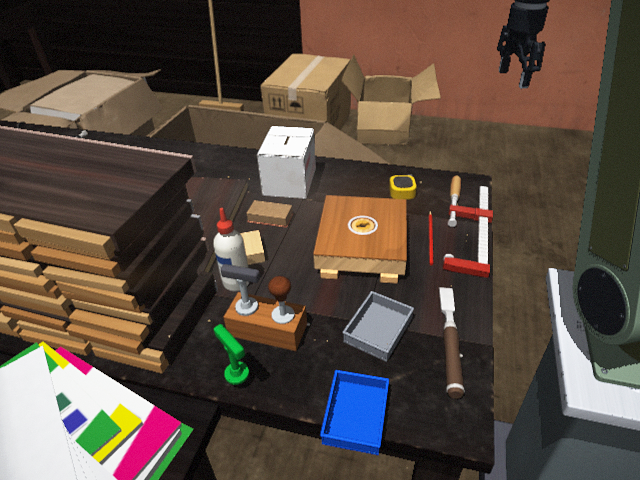

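Side view: dark T-bar puller at about (240,272) with its flange at (246,306). It could be confused with the round-knob drift at (279,287) or the green T look-alike at (230,345). By the description (dark T-bar, in the rack) I choose (240,272). The tray is the grey one at (380,325), not the blue at (357,410). The plug is at (363,226).

```bash
cat > h.py <<'E'
import numpy as np, cv2
from scipy.spatial.transform import Rotation as R
from station import state, get_image
def cam(n, name=None):
    s=state(); d=get_image(n)
    if name: cv2.imwrite(f"pics/{name}.png", d["image"][:,:,::-1])
    d["f"]=240/np.tan(np.radians(d["vfov"])/2); d["fish"]=n=="wrist"
    if n=="wrist":
        T=np.eye(4); T[:3,:3]=R.from_quat(s["tool_rot"]).as_matrix(); T[:3,3]=s["tool_pos"]
        T=T@np.array(d["T_tool_cam"]); d["Rm"],d["o"]=T[:3,:3],T[:3,3]
    else: d["Rm"],d["o"]=R.from_quat(d["attitude"]).as_matrix(),np.array(d["xyz"])
    return d
def ray(d,u,v):
    p=np.array([u-d["cx"],v-d["cy"]])/d["f"]
    if d["fish"]:
        r=np.linalg.norm(p)+1e-12; c=np.r_[p/r*np.sin(r),np.cos(r)]
    else: c=np.r_[p,1]
    w=d["Rm"]@c; return w/np.linalg.norm(w)
def plane(d,u,v,z):
    w=ray(d,u,v); return d["o"]+w*(z-d["o"][2])/w[2]
def tri(*obs):
    A=np.zeros((3,3)); b=np.zeros(3)
    for d,u,v in obs:
        w=ray(d,u,v); P=np.eye(3)-np.outer(w,w); A+=P; b+=P@d["o"]
    x=np.linalg.solve(A,b); return x,[np.linalg.norm((np.eye(3)-np.outer(ray(d,u,v),ray(d,u,v)))@(x-d["o"])) for d,u,v in obs]
def project(d,X):
    c=d["Rm"].T@(np.asarray(X)-d["o"])
    if d["fish"]:
        n=np.linalg.norm(c[:2])+1e-12; q=c[:2]/n*np.arctan2(n,c[2])
    else: q=c[:2]/c[2]
    return q*d["f"]+[d["cx"],d["cy"]]
E
python3 - <<'E'
from h import *
a=cam("side"); b=cam("scene")
for nm,p,z in (("plug",(363,226),.058),("flange",(246,306),.055),("tbar",(240,272),.135),("drift fl",(283,314),.055),("tray",(380,325),.02),("blue",(357,410),.02),("green",(236,373),.0),("bottle top",(223,213),.186),("tape",(403,186),.03),("box top",(288,140),.1),("bd1",(328,198),.058),("bd2",(407,198),.058),("bd3",(405,262),.058),("bd4",(316,258),.058)):
    print(nm,plane(a,*p,z).round(3))
for nm,p,q in (("plug",(363,226),(362,254)),("tbar",(240,272),(233,254)),("knob",(279,287),(256,276)),("bottle",(223,213),(244,211)),("box",(288,127),(342,152))): 
    x,e=tri((a,*p),(b,*q)); print(nm,x.round(3),np.round(e,4))
A=cv2.resize(a["image"][240:400,190:430],None,fx=3,fy=3,interpolation=cv2.INTER_CUBIC)
cv2.imwrite("pics/c1.png",A[:,:,::-1])
E
```

```text
plug [ 0.531 -0.135  0.058]
flange [0.689 0.127 0.055]
tbar [0.689 0.124 0.135]
drift fl [0.619 0.129 0.055]
tray [0.456 0.086 0.02 ]
blue [0.463 0.255 0.02 ]
green [0.675 0.226 0.   ]
bottle top [0.748 0.041 0.186]
tape [ 0.473 -0.342  0.03 ]
box top [ 0.772 -0.38   0.1  ]
bd1 [ 0.627 -0.216  0.058]
bd2 [ 0.455 -0.255  0.058]
bd3 [ 0.432 -0.045  0.058]
bd4 [ 0.601 -0.018  0.058]
plug [ 0.532 -0.137  0.057] [0.0009 0.0009]
tbar [0.683 0.134 0.15 ] [0.0028 0.0028]
knob [0.621 0.128 0.121] [0.0008 0.0008]
bottle [0.751 0.034 0.181] [0. 0.]
box [ 0.751 -0.328  0.17 ] [0.0048 0.0048]
```

View pics/c1.png

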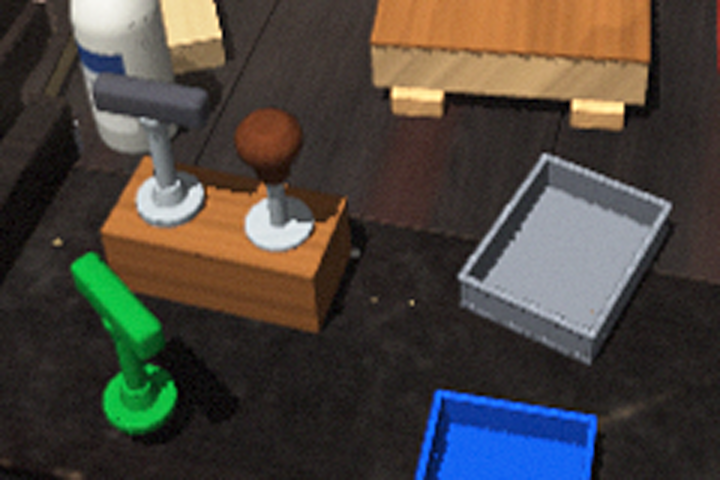

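Choice confirmed: crop (150,100) is the dark T-bar over its flange at (170,198) in the rack, beside the round drift knob. The green tool lies apart and is not it. Next I move the wrist camera over the port.

>>> carry_out:
  moves:
    - [0.025, -0.013, 0.003, 0, 0, 0]
    - [0.025, -0.013, 0.003, 0, 0, 0]
    - [0.025, -0.013, 0.003, 0, 0, 0]
    - [0.025, -0.013, 0.003, 0, 0, 0]
    - [0.025, -0.013, 0.003, 0, 0, 0]
    - [0.025, -0.013, 0.003, 0, 0, 0]
    - [0.025, -0.013, 0.003, 0, 0, 0]
    - [0.025, -0.013, 0.003, 0, 0, 0]

```text
time_s: 1.05
tool_pos: [0.3921, -0.3284, 0.191]
tool_rot: [0.973, 0.233, 0.0, 0.0]
ft_force: [1.4, 0.3, 0.6]
grip_width: 0.999
grasp_force: 0.0
```

>>> carry_out:
  moves:
    - [0.025, -0.013, 0.003, 0, 0, 0]
    - [0.025, -0.013, 0.003, 0, 0, 0]
    - [0.025, -0.013, 0.003, 0, 0, 0]
    - [0.025, -0.013, 0.004, 0, 0, 0]
    - [0.025, -0.013, 0.004, 0, 0, 0]
    - [0.025, -0.013, 0.004, 0, 0, 0]
    - [0.025, -0.013, 0.004, 0, 0, 0]
    - [0, 0, 0, 0, 0, 0]

```text
time_s: 1.85
tool_pos: [0.5077, -0.1667, 0.1654]
tool_rot: [0.972, 0.234, 0.0, -0.001]
ft_force: [-0.2, -1.0, -0.7]
grip_width: 0.998
grasp_force: 0.0
```

```bash
python3 - <<'E'
from h import *
w=cam("wrist","w1"); s=state(); print(s["tool_pos"],s["tool_rot"],s["joint_pos"],s["ft_force"])
u,v=project(w,[.532,-.136,.058]); print(u,v); u,v=int(u),int(v)
c=w["image"][max(v-75,0):v+75,max(u-100,0):u+100]
cv2.imwrite("pics/w1c.png",np.vstack([cv2.resize(c,None,fx=4,fy=4,interpolation=cv2.INTER_CUBIC)])[:,:,::-1])
print(max(u-100,0),max(v-75,0))
E
```

```text
[ 0.50680212 -0.16796164  0.16567237] [ 9.72230578e-01  2.34024635e-01 -3.83958196e-04 -1.62639812e-04] [-3.41471608e-01  2.93145247e-01  1.73482421e+00 -1.63595088e-04
  1.11444414e+00  7.56966383e-01] [-0.40109144 -0.07027878  0.33313093]
294.4888663618312 183.23555835794548
194 108
```

View pics/w1c.png

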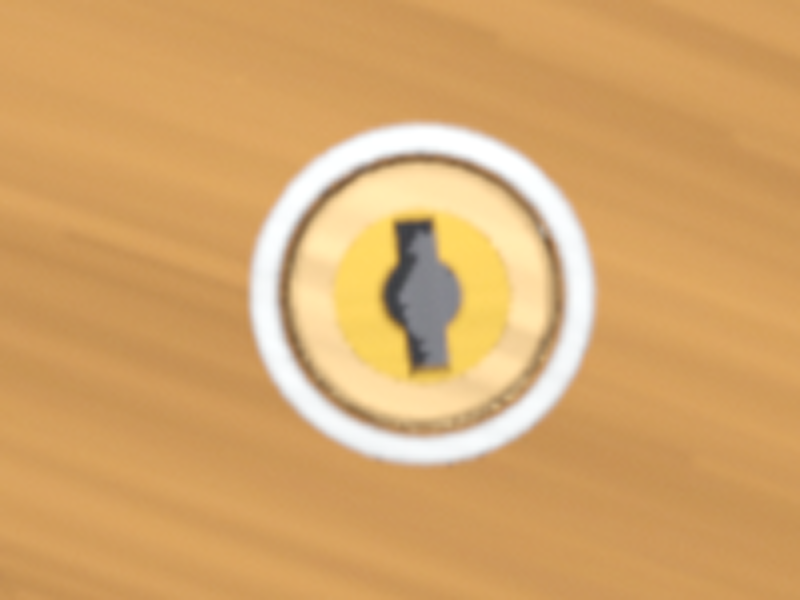

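The crop shows a white ring, the light wood plug and a brass bush. The dark keyhole has its centre at crop (422,296), with slots running from (414,222) to (430,372). I measure it with masks.

```bash
cat >> h.py <<'E'
def slot(w,guess):
    u,v=map(int,project(w,guess)); im=w["image"]; hsv=cv2.cvtColor(im,cv2.COLOR_RGB2HSV)
    roi=np.zeros(im.shape[:2],np.uint8); cv2.circle(roi,(u,v),60,255,-1)
    cc=lambda m:max(cv2.findContours(m,cv2.RETR_EXTERNAL,cv2.CHAIN_APPROX_NONE)[0],key=cv2.contourArea)
    ring=cc(((hsv[...,1]<60)&(hsv[...,2]>190)).astype(np.uint8)*roi)
    G=lambda c:np.array([plane(w,x,y,.058)[:2] for x,y in c.reshape(-1,2)])
    er,_=cv2.minEnclosingCircle((G(ring)*1e4).astype(np.float32)); er=np.array(er)/1e4
    r2=np.zeros_like(roi); cv2.circle(r2,tuple(int(t) for t in project(w,[*er,.058])),24,255,-1)
    m=((hsv[...,1]<110)&(hsv[...,2]<170)).astype(np.uint8)*r2; key=cc(m)
    (c,sz,_)=rr=cv2.minAreaRect((G(key)*1e4).astype(np.float32)); b=cv2.boxPoints(rr)
    e=[b[1]-b[0],b[2]-b[1]]; e=max(e,key=np.linalg.norm)
    f=np.zeros_like(m); cv2.drawContours(f,[key],-1,1,-1); ys,xs=np.nonzero(f); P=np.array([plane(w,x,y,.058)[:2] for x,y in zip(xs,ys)])
    V=np.linalg.eigh(np.cov(P.T))[1][:,1]
    print("ring",er.round(4),"key",P.mean(0).round(4),(np.array(c)/1e4).round(4),"size mm",np.array(sz)/10,"ang rect",np.arctan2(e[1],e[0])%np.pi,"pca",np.arctan2(V[1],V[0])%np.pi)
E
python3 - <<'E'
from h import *
w=cam("wrist"); slot(w,[.532,-.136,.058])
a=cam("side"); hsv=cv2.cvtColor(a["image"],cv2.COLOR_RGB2HSV)
for v in range(266,284,3): print(v,[tuple(hsv[v,u]) for u in range(216,264,4)])
E
```

```text
ring [ 0.5344 -0.1383] key [ 0.5348 -0.1384] [ 0.5349 -0.1383] size mm [26.47330017 13.05898743] ang rect 0.46764567 pca 0.5719031380862836
266 [(np.uint8(15), np.uint8(45), np.uint8(57)), (np.uint8(0), np.uint8(2), np.uint8(152)), (np.uint8(111), np.uint8(17), np.uint8(105)), (np.uint8(123), np.uint8(23), np.uint8(99)), (np.uint8(120), np.uint8(11), np.uint8(91)), (np.uint8(170), np.uint8(7), np.uint8(109)), (np.uint8(15), np.uint8(11), np.uint8(96)), (np.uint8(27), np.uint8(28), np.uint8(100)), (np.uint8(15), np.uint8(32), np.uint8(48)), (np.uint8(174), np.uint8(67), np.uint8(38)), (np.uint8(17), np.uint8(48), np.uint8(37)), (np.uint8(11), np.uint8(94), np.uint8(38))]
269 [(np.uint8(16), np.uint8(48), np.uint8(59)), (np.uint8(0), np.uint8(7), np.uint8(142)), (np.uint8(127), np.uint8(30), np.uint8(110)), (np.uint8(117), np.uint8(24), np.uint8(107)), (np.uint8(123), np.uint8(24), np.uint8(106)), (np.uint8(133), np.uint8(28), np.uint8(108)), (np.uint8(124), np.uint8(18), np.uint8(101)), (np.uint8(131), np.uint8(27), np.uint8(104)), (np.uint8(130), np.uint8(22), np.uint8(105)), (np.uin
[... 1594 characters left out ...]
uint8(17), np.uint8(59)), (np.uint8(135), np.uint8(31), np.uint8(65)), (np.uint8(120), np.uint8(12), np.uint8(43)), (np.uint8(11), np.uint8(35), np.uint8(59))]
281 [(np.uint8(9), np.uint8(65), np.uint8(67)), (np.uint8(11), np.uint8(69), np.uint8(63)), (np.uint8(26), np.uint8(11), np.uint8(183)), (np.uint8(34), np.uint8(10), np.uint8(186)), (np.uint8(41), np.uint8(12), np.uint8(176)), (np.uint8(18), np.uint8(21), np.uint8(123)), (np.uint8(100), np.uint8(15), np.uint8(156)), (np.uint8(105), np.uint8(24), np.uint8(65)), (np.uint8(120), np.uint8(4), np.uint8(61)), (np.uint8(114), np.uint8(22), np.uint8(57)), (np.uint8(132), np.uint8(28), np.uint8(46)), (np.uint8(11), np.uint8(37), np.uint8(55))]
```

```bash
python3 - <<'E'
from h import *
a=cam("side"); w=cam("wrist")
c=lambda u,v,z:plane(a,190+u/3,240+v/3,z).round(4)
A,B=c(97,77,.144),c(208,91,.144); print("tbar top back edge",A,B,np.arctan2(*(B-A)[1::-1]), "flange",c(171,199,.0567),c(279,222,.0567))
for t in ((548,155),(670,205),(588,333),(462,275)): print("tray",c(*t,.028))
q=lambda u,v:plane(w,194+u/4,108+v/4,.058)
for P,Q in (((395,222),(412,374)),((433,222),(449,368)),((414,221),(430,373))):
    d=q(*Q)-q(*P); print("slot",np.arctan2(d[1],d[0])%np.pi)
E
```

```text
tbar top back edge [0.7189 0.1248 0.144 ] [0.6551 0.1214 0.144 ] -3.0883514808530665 flange [0.6858 0.1286 0.0567] [0.6188 0.1308 0.0567]
tray [0.4823 0.0171 0.028 ]
tray [0.4038 0.0409 0.028 ]
tray [0.437  0.1445 0.028 ]
tray [0.5136 0.1213 0.028 ]
slot 0.56747932831958
slot 0.5704016121169553
slot 0.5635742112315025
```

>>> carry_out:
  moves:
    - [0.02, -0.014, -0.02, 0, 0, 0]
    - [0.03, -0.02, -0.018, 0, 0, 0]
    - [0.03, -0.02, -0.012, 0, 0, 0]
    - [0.03, -0.02, -0.012, 0, 0, 0]
    - [0.03, -0.02, -0.012, 0, 0, 0]
    - [0.03, -0.02, -0.01, 0, 0, 0]
    - [0.03, -0.02, -0.01, 0, 0, 0]
    - [0.03, -0.02, 0, 0, 0, 0]

```text
time_s: 2.9
tool_pos: [0.643, 0.0726, 0.2622]
tool_rot: [0.973, 0.232, 0.002, 0.0]
ft_force: [0.7, 0.1, 0.1]
grip_width: 0.998
grasp_force: 0.0
```

>>> carry_out:
  moves:
    - [0.023, -0.018, 0, 0, 0, 0]
    - [0.022, -0.017, 0, 0, 0, 0]
    - [0, 0, 0, 0, 0, 6]
    - [0, 0, 0, 0, 0, 6]
    - [0, 0, 0, 0, 0, 6]
    - [0, 0, 0, 0, 0, 6]
    - [0, 0, 0, 0, 0, 0]
    - [0, 0, 0, 0, 0, 0]
  fingers: 0.35

```text
time_s: 3.7
tool_pos: [0.6661, 0.123, 0.2602]
tool_rot: [1.0, 0.026, 0.0, 0.0]
ft_force: [-0.5, 0.7, 0.3]
grip_width: 0.651
grasp_force: 0.0
```

```bash
python3 - <<'E'
from h import *
w=cam("wrist","w2"); s=state(); print(s["tool_pos"],s["tool_rot"],s["joint_pos"],s["grip_width"])
for p in ([.687,.126,.144],[.686,.1286,.0567],[.75,.034,.18]): print(project(w,p))
E
```

```text
[0.66606064 0.12323358 0.26019632] [9.99664171e-01 2.59140962e-02 3.73184367e-05 6.58768003e-05] [ 1.66040931e-01  4.66423124e-01  1.22254940e+00 -1.41876940e-04
  1.45256462e+00  1.68501999e+00] 0.6513064647634955
[314.70775817 200.12950856]
[312.50807926 182.84771335]
[457.5317838  128.22745654]
```

View pics/w2.png

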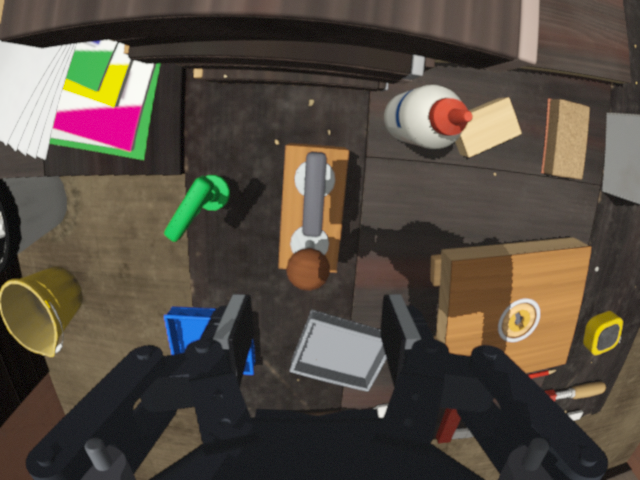

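The wrist view shows the T-bar from (314,152) to (314,237) over the rack, with the drift knob at (308,270). The bottle is at (430,117) and a plank stack fills the top of the image.

```bash
cat >> h.py <<'E'
def tbar(w,guess,z=.144):
    u,v=map(int,project(w,guess)); im=w["image"].astype(int); roi=np.zeros(im.shape[:2],np.uint8); cv2.circle(roi,(u,v),60,1,-1)
    r,g,b=im[...,0],im[...,1],im[...,2]; m=((abs(r-g)<25)&(b-r>=0)&(b-r<35)&(b>65)&(b<150)).astype(np.uint8)*roi
    m=cv2.morphologyEx(m,cv2.MORPH_OPEN,np.ones((3,3),np.uint8))
    k=max(cv2.findContours(m,cv2.RETR_EXTERNAL,cv2.CHAIN_APPROX_NONE)[0],key=cv2.contourArea)
    P=np.array([plane(w,x,y,z)[:2] for x,y in k.reshape(-1,2)]); c,sz,_=rr=cv2.minAreaRect((P*1e4).astype(np.float32)); B=cv2.boxPoints(rr)
    e=max([B[1]-B[0],B[2]-B[1]],key=np.linalg.norm); print("tbar",np.array(c)/1e4,"mm",np.array(sz)/10,"ang",(np.arctan2(e[1],e[0])+np.pi/2)%np.pi-np.pi/2, "px",cv2.boundingRect(k))
E
python3 - <<'E'
from h import *
w=cam("wrist"); tbar(w,[.687,.126,.144])
im=w["image"]; print([im[195,u].tolist() for u in range(296,334,3)])
a=cam("side");b=cam("scene"); print("stack",tri((a,193,157),(b,222,170)))
print("stack foot",plane(w,300,80,0),plane(w,410,75,0))
E
```

```text
tbar [0.69062314 0.12407399] mm [64.23508301 20.38464661] ang 0.00582242 px (303, 153, 30, 84)
[[203, 150, 89], [203, 149, 88], [186, 143, 103], [113, 113, 116], [124, 124, 131], [128, 129, 135], [126, 128, 133], [120, 122, 127], [112, 113, 118], [86, 86, 90], [165, 145, 128], [149, 106, 60], [101, 69, 39]]
stack (array([0.75964323, 0.07232379, 0.31050241]), [np.float64(0.003703910534090085), np.float64(0.0037039105340902984)])
stack foot [0.79289036 0.14870062 0.        ] [0.80881012 0.02607869 0.        ]
```

The stack's top edge comes out near x≈0.765, z≈0.31, and the wrist camera on the tool's +x side would hit it on descent. I turn the tool half a turn anticlockwise and grip from the other side.

>>> carry_out:
  moves:
    - [0, 0, 0, 0, 0, -8.5]
    - [0, 0, 0, 0, 0, -8.5]
    - [0, 0, 0, 0, 0, -8.5]
    - [0, 0, 0, 0, 0, -8.5]
    - [0, 0, 0, 0, 0, -8.5]
    - [0, 0, 0, 0, 0, -8.5]
    - [0, 0, 0, 0, 0, -8.5]
    - [0, 0, 0, 0, 0, -8.5]

```text
time_s: 4.7
tool_pos: [0.666, 0.1239, 0.2601]
tool_rot: [0.813, 0.583, -0.0, 0.0]
ft_force: [0.5, -0.4, 0.9]
grip_width: 0.653
grasp_force: 0.0
```

>>> carry_out:
  moves:
    - [0, 0, 0, 0, 0, -8.5]
    - [0, 0, 0, 0, 0, -8.5]
    - [0, 0, 0, 0, 0, -8.5]
    - [0, 0, 0, 0, 0, -8.5]
    - [0, 0, 0, 0, 0, -8.5]
    - [0, 0, 0, 0, 0, -8.5]
    - [0, 0, 0, 0, 0, -8.5]
    - [0, 0, 0, 0, 0, -8.5]

```text
time_s: 5.5
tool_pos: [0.666, 0.1239, 0.2601]
tool_rot: [0.348, 0.938, -0.0, 0.0]
ft_force: [-0.1, -0.3, -0.5]
grip_width: 0.651
grasp_force: 0.0
```

>>> carry_out:
  moves:
    - [0, 0, 0, 0, 0, -8.5]
    - [0, 0, 0, 0, 0, -8.5]
    - [0, 0, 0, 0, 0, -8.5]
    - [0, 0, 0, 0, 0, -8.5]
    - [-0.02, 0, 0, 0, 0, -8]
    - [0, 0, 0, 0, 0, 0]
    - [0, 0, 0, 0, 0, 0]

```text
time_s: 6.2
tool_pos: [0.6856, 0.1215, 0.2596]
tool_rot: [-0.007, 1.0, -0.0, -0.001]
ft_force: [-0.0, -0.1, 1.1]
grip_width: 0.651
grasp_force: 0.0
```

```bash
python3 - <<'E'
from h import *
w=cam("wrist","w3"); s=state(); print(s["tool_pos"],s["tool_rot"],s["joint_pos"],s["grip_width"])
tbar(w,[.69,.124,.144])
u,v=map(int,project(w,[.69,.124,.144])); c=w["image"][v-60:v+60,u-80:u+80]; print(u,v)
cv2.imwrite("pics/w3c.png",cv2.resize(c,None,fx=4,fy=4)[:,:,::-1])
E
```

```text
[0.68538446 0.12147322 0.25984279] [-7.01979397e-03  9.99975227e-01 -3.61402488e-05 -5.15695861e-04] [ 1.58849347e-01  4.99941532e-01  1.16751598e+00  8.49338091e-05
  1.47516560e+00 -1.42599484e+00] 0.6534512489635552
tbar [0.68942231 0.12707759] mm [62.85340576 15.24192047] ang 0.011168361 px (313, 190, 21, 79)
318 230
```

View pics/w3c.png

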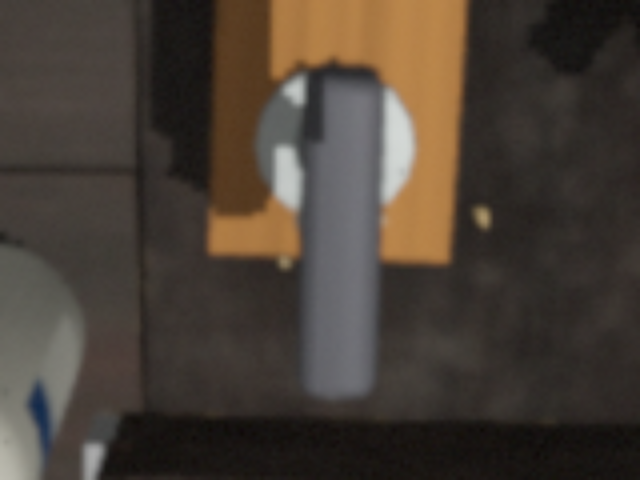

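The T-bar top is clean, crop (341,80)–(341,395), with its centre at about pixel (323,229). I descend and grip.

>>> carry_out:
  moves:
    - [-0.004, 0.005, 0.01, 0, 0, 0]
    - [0, 0, 0.02, 0, 0, 0]
    - [0, 0, 0.02, 0, 0, 0]
    - [0, 0, 0.02, 0, 0, 0]
    - [0, 0, 0.02, 0, 0, 0]
    - [0, 0, 0.02, 0, 0, 0]
    - [0, 0, 0.014, 0, 0, 0]
    - [0, 0, 0, 0, 0, 0]

```text
time_s: 7.05
tool_pos: [0.6881, 0.1266, 0.1332]
tool_rot: [-0.008, 1.0, -0.0, -0.003]
ft_force: [0.3, 0.8, -0.2]
grip_width: 0.651
grasp_force: 0.0
```

>>> carry_out:
  moves:
    - [0, 0, 0, 0, 0, 0]
    - [0, 0, 0, 0, 0, 0]
    - [0, 0, 0, 0, 0, 0]
    - [0, 0, 0, 0, 0, 0]
    - [0, 0, 0, 0, 0, 0]
    - [0, 0, 0, 0, 0, 0]
  fingers: 1

```text
time_s: 7.65
tool_pos: [0.6899, 0.1265, 0.1363]
tool_rot: [-0.008, 1.0, -0.0, 0.0]
ft_force: [-0.0, -0.9, 0.5]
grip_width: 0.001
grasp_force: 0.0
```

The fingers closed on nothing, so I look again.

```bash
python3 - <<'E'
from h import *
w=cam("wrist"); a=cam("side"); b=cam("scene")
f=lambda im,u,v,r,k:cv2.resize(im[v-r*3//4:v+r*3//4,u-r:u+r],(400,300),interpolation=cv2.INTER_CUBIC)
I=np.vstack([np.hstack([f(a["image"],240,262,60,0),f(b["image"],236,252,60,0)]),np.hstack([f(w["image"],320,240,120,0),f(w["image"],320,240,300,0)])])
cv2.imwrite("pics/m1.png",I[:,:,::-1]); print(state()["ft_force"],state()["tool_pos"])
E
```

```text
[ 0.25075661 -0.56965748  0.01396944] [0.6898269  0.12652612 0.13611278]
```

View pics/m1.png

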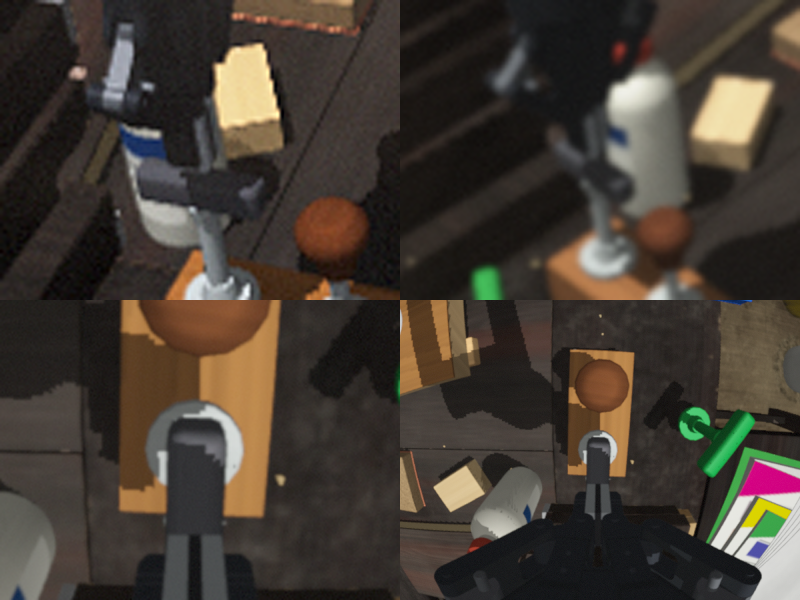

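```bash
python3 - <<'E'
from h import *
w=cam("wrist","w4"); a=cam("side","s4"); s=state(); print(s["tool_pos"],s["grip_width"],s["grasp_force"])
P={"near":[.657,.1265,.144],"far":[.723,.1265,.144],"ctr":[.69,.1265,.144],"tcp":[.69,.1265,.136],"tip":[.69,.1265,.117],"flange":[.69,.1265,.057]}
for k,p in P.items(): print(k,"wrist",project(w,p).round(),"crop",((project(w,p)-[200,150])/.6+[0,300]).round(),"side",project(a,p).round(),"crop",((project(a,p)-[180,217])/.3).round())
c=a["image"][240:300,200:280]; cv2.imwrite("pics/s4c.png",cv2.resize(c,None,fx=8,fy=8,interpolation=cv2.INTER_CUBIC)[:,:,::-1])
E
```

```text
[0.68980334 0.12652184 0.13604803] -0.002971337200641225 0.0
near wrist [316. 229.] crop [194. 432.] side [257. 272.] crop [257. 184.]
far wrist [314. 358.] crop [191. 646.] side [220. 266.] crop [132. 163.]
ctr wrist [315. 299.] crop [192. 548.] side [238. 269.] crop [194. 174.]
tcp wrist [315. 291.] crop [192. 536.] side [239. 273.] crop [196. 185.]
tip wrist [315. 275.] crop [192. 509.] side [240. 281.] crop [202. 212.]
flange wrist [316. 240.] crop [193. 450.] side [245. 305.] crop [217. 293.]
```

View pics/s4c.png

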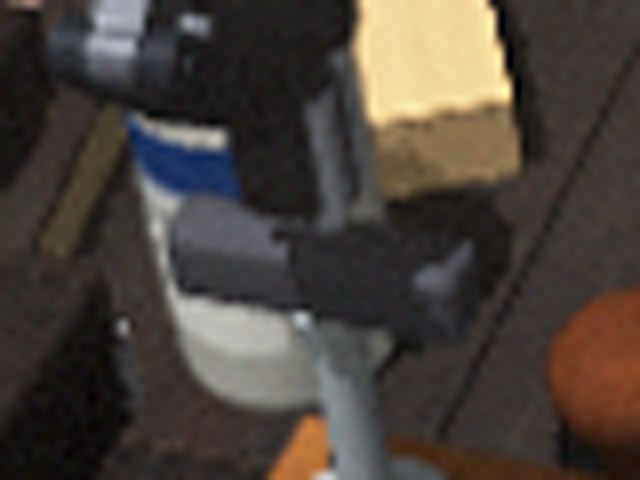

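The view shows the fingers ending at the bar's top line, around side pixel (241,267). Whether they hold it is unclear. I test with a small lift and a numeric comparison.

>>> carry_out:
  moves:
    - [0, 0, -0.005, 0, 0, 0]
    - [0, 0, -0.005, 0, 0, 0]
    - [0, 0, -0.005, 0, 0, 0]
    - [0, 0, 0, 0, 0, 0]

```text
time_s: 8.3
tool_pos: [0.6905, 0.1266, 0.1525]
tool_rot: [-0.008, 1.0, 0.0, 0.001]
ft_force: [0.2, 0.5, -0.3]
grip_width: 0.001
grasp_force: 0.0
```

```bash
python3 - <<'E'
from h import *
o=cv2.imread("pics/s4.png")[:,:,::-1]; a=cam("side","s5"); n=a["image"]
df=np.abs(o.astype(int)-n).sum(2)
m=df>60; ys,xs=np.nonzero(m[200:330,180:300]); print(len(xs), xs.min()+180,xs.max()+180,ys.min()+200,ys.max()+200)
for v in range(225,325,3): print(v,"".join("#" if df[v,u]>60 else "." for u in range(200,290,2)))
print(state()["ft_force"],state()["grip_width"],state()["tool_pos"])
E
```

```text
910 199 295 200 312
225 ......####...................................
228 .....#####..............#....................
231 .....#####..............#....................
234 .....##.#####........###.....................
237 .##.######...........##......................
240 ..#...####..........###......................
243 .....####..###.......##......................
246 .....##.###.......##.........................
249 ....#.########.....##........................
252 .......#######.....#.........................
255 .........#####...............................
258 .............................................
261 ...............#####.##......................
264 ...............########......................
267 .................#..##.......................
270 .................##..........#...............
273 ..................#..........................
276 ...................#.......#................#
279 .............................................
282 .............................................
285 .............................................
288 .............................................
291 .............................................
294 ...................................#.........
297 ...................................#.........
300 .............................................
303 ............................#................
306 ...........................##.......#........
309 .............................####...#........
312 .................................##..........
315 .............................................
318 .............................................
321 .............................................
324 .............................................
[-0.55196691 -0.05814901 -0.26229943] -0.0006633318547256983 [0.69019213 0.12660422 0.15191523]
```

The puller did not move, so it is not held. I raise the arm and locate the fingertips by differencing shut against open images.

>>> carry_out:
  moves:
    - [0, 0, -0.02, 0, 0, 0]
    - [0, 0, -0.02, 0, 0, 0]
    - [0, 0, -0.02, 0, 0, 0]
    - [0, 0, 0, 0, 0, 0]
    - [0, 0, 0, 0, 0, 0]

```text
time_s: 8.85
tool_pos: [0.6896, 0.1265, 0.2107]
tool_rot: [-0.008, 1.0, -0.0, -0.0]
ft_force: [-0.6, -0.1, -0.7]
grip_width: 0.002
grasp_force: 0.0
```

```bash
python3 - <<'E'
from h import *
a=cam("side","t_a"); b=cam("scene","t_b"); w=cam("wrist","t_w"); s=state(); p=s["tool_pos"]; print(p,s["tool_rot"])
for z in (0,-.019,-.05): print(z,project(a,p+[0,0,z]).round(),project(b,p+[0,0,z]).round(),project(w,p+[0,0,z]).round())
tbar(w,[.689,.1265,.144])
E
```

```text
[0.6890609  0.12639528 0.20933   ] [-7.99463573e-03  9.99966925e-01 -2.84699239e-04 -1.46733215e-03]
0 [233. 239.] [231. 231.] [315. 291.]
-0.019 [235. 248.] [232. 238.] [315. 275.]
-0.05 [237. 262.] [233. 249.] [316. 255.]
tbar [0.70346787 0.12720586] mm [54.98636475 21.04419403] ang 0.016685486 px (301, 227, 32, 79)
```

>>> carry_out:
  moves:
    - [0, 0, 0, 0, 0, 0]
    - [0, 0, 0, 0, 0, 0]
    - [0, 0, 0, 0, 0, 0]
    - [0, 0, 0, 0, 0, 0]
    - [0, 0, 0, 0, 0, 0]
  fingers: 0.45

```text
time_s: 9.5
tool_pos: [0.6898, 0.1265, 0.2111]
tool_rot: [-0.008, 1.0, -0.0, 0.0]
ft_force: [-0.5, -0.0, 0.8]
grip_width: 0.551
grasp_force: 0.0
```

```bash
python3 - <<'E'
from h import *
for n,f,R in (("side","t_a",(205,275,225,300)),("scene","t_b",(205,270,215,270))):
    o=cv2.imread(f"pics/{f}.png")[:,:,::-1].astype(int); d=cam(n,f+"2"); df=np.abs(o-d["image"]).sum(2)
    print(n)
    for v in range(R[0],R[1],2): print(v,"".join("#" if df[v,u]>60 else "." for u in range(R[2]-20,R[3],1)))
E
```

```text
side
205 ##..###........................................................................................
207 ##...........#.................................................................................
209 .............###.............###...#...........................................................
211 ..............##.......#.......#...##.#........................................................
213 ..............##.......#.....#.#...#...........................................................
215 ###....................##.####.#.......#.......................................................
217 #######....#...........#..####..#..............................................................
219 ##########.#.###........##.###..##.............................................................
221 ###########.#####......#######.................................................................
223 ##.###....#######..####.###.##.................................................................
225 ..#..##.##.#######..#######.###............................................................
[... 4350 characters left out ...]
............................................................
255 ........................................###................................
257 ........................................###................................
259 .......................................###.................................
261 ...........................................................................
263 ...........................................................................
265 ...........................................................................
267 ...........................................................................
269 ...........................................................................
```

```bash
python3 - <<'E'
from h import *
g=lambda f:cv2.GaussianBlur(cv2.imread(f"pics/{f}.png"),(0,0),1).astype(int)
for n,f,R in (("side0","t_a",(225,262,205,262)),("scene0","t_b",(215,250,205,262))):
    bg=g(n)
    for k in ("","2"):
        df=np.abs(g(f+k)-bg).sum(2); print(n,k)
        for v in range(R[0],R[1],2): print(v,"".join("#" if df[v,u]>30 else "." for u in range(R[2],R[3])))
E
```

```text
side0 
225 ................###############..........................
227 ................################.........................
229 .................###############.........................
231 ..................#########..............................
233 ..............#..........................................
235 ...........................###...###.....................
237 .........##..........#...................................
239 ........##...............................................
241 .........................................................
243 .........................................................
245 .................................#.......................
247 .........................................................
249 .........................................................
251 .........................................................
253 .........................................................
255 .........................................................
257 .........................................................
259 ...................................
[... 2819 characters left out ...]
..................
229 .............######......................................
231 ..............#####......................................
233 .........................................................
235 .........................................................
237 .........................................................
239 .........................................................
241 .........................................................
243 .........................................................
245 .........................................................
247 .........................................................
249 .........................................................
```

```bash
python3 - <<'E'
from h import *
a=cam("side"); b=cam("scene"); s=state(); p=s["tool_pos"]; print(p,s["joint_pos"])
x,e=tri((a,227,231.5),(b,227.5,228)); print("shut tip",x,e)
x,e=tri((a,224,242),(b,221,232)); print("open +y finger tip",x,e)
for y in (-.023,-.035,0,.023,.035):
  for z in (.02,.0,-.019): print(y,z,project(a,p+[0,y,z]).round(),project(b,p+[0,y,z]).round())
for q in ([.69,.1265,.144],[.623,.127,.125],[.5344,-.1383,.058]): print(project(a,q).round(1),project(b,q).round(1))
w=cam("wrist","t_w2"); im=np.vstack([np.hstack([cv2.resize(cv2.imread(f"pics/{f}.png")[200:290,180:300],(400,300)) for f in ("t_a","t_a2")]),np.hstack([cv2.resize(cv2.imread(f"pics/{f}.png")[120:480],(400,300)) for f in ("t_w","t_w2")])])
cv2.imwrite("pics/m2.png",im)
E
```

```text
[0.68982167 0.12651959 0.21114719] [ 1.65038213e-01  5.26180927e-01  1.24178772e+00 -9.25927735e-05
  1.37353983e+00 -1.42174408e+00]
shut tip [0.69563635 0.12740381 0.21953283] [np.float64(0.003139095203777129), np.float64(0.003139095203777266)]
open +y finger tip [0.69239969 0.14809204 0.21963168] [np.float64(0.00041799538594731767), np.float64(0.00041799538594734396)]
-0.023 0.02 [236. 219.] [237. 218.]
-0.023 0.0 [238. 229.] [238. 225.]
-0.023 -0.019 [240. 238.] [239. 232.]
-0.035 0.02 [239. 214.] [241. 215.]
-0.035 0.0 [241. 224.] [242. 223.]
-0.035 -0.019 [242. 233.] [243. 230.]
0 0.02 [230. 228.] [229. 223.]
0 0.0 [232. 238.] [230. 231.]
0 -0.019 [234. 247.] [231. 237.]
0.023 0.02 [224. 237.] [221. 228.]
0.023 0.0 [226. 247.] [222. 236.]
0.023 -0.019 [228. 257.] [223. 243.]
0.035 0.02 [221. 242.] [216. 231.]
0.035 0.0 [223. 253.] [217. 239.]
0.035 -0.019 [225. 262.] [219. 246.]
[238.2 269.1] [233.8 254.3]
[277.9 284.1] [255.5 274.3]
[361.8 224.8] [361.4 253.4]
```

View pics/m2.png

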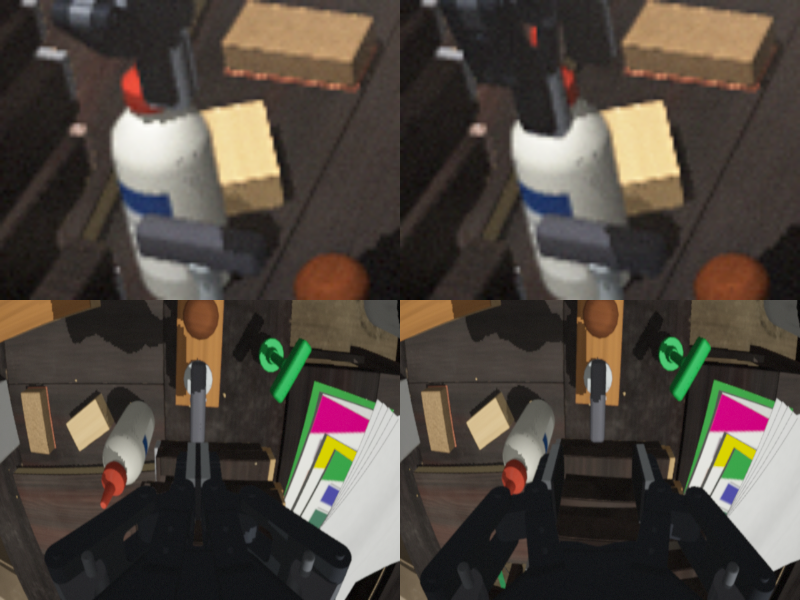

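The composite shows the real fingertips well short of where the described 19 mm puts them. Triangulated at z≈0.2195 with TCP z=0.211, the tips are about 8 mm above the TCP, so the shut fingers merely reached the bar's top. I go about 25 mm lower, with the bar centred between the fingers.

>>> carry_out:
  moves:
    - [0, 0, 0.02, 0, 0, 0]
    - [0, 0, 0.02, 0, 0, 0]
    - [0, 0, 0.02, 0, 0, 0]
    - [0, 0, 0.015, 0, 0, 0]
    - [0, 0, 0.015, 0, 0, 0]
    - [0, 0, 0.01, 0, 0, 0]
    - [0, 0, 0, 0, 0, 0]
    - [0, 0, 0, 0, 0, 0]

```text
time_s: 10.55
tool_pos: [0.6902, 0.1266, 0.1115]
tool_rot: [-0.008, 1.0, 0.0, 0.0]
ft_force: [0.0, 0.2, 0.0]
grip_width: 0.553
grasp_force: 0.0
```

>>> carry_out:
  moves:
    - [0, 0, 0, 0, 0, 0]
    - [0, 0, 0, 0, 0, 0]
    - [0, 0, 0, 0, 0, 0]
    - [0, 0, 0, 0, 0, 0]
    - [0, 0, 0, 0, 0, 0]
    - [0, 0, 0, 0, 0, 0]
  fingers: 1

```text
time_s: 11.15
tool_pos: [0.6906, 0.1265, 0.1123]
tool_rot: [-0.008, 1.0, 0.0, 0.001]
ft_force: [1.5, -0.2, 6.0]
grip_width: 0.164
grasp_force: 61.6
```

Gripped (61.6 N, not shut). I lift straight up.

>>> carry_out:
  moves:
    - [0, 0, -0.008, 0, 0, 0]
    - [0, 0, -0.012, 0, 0, 0]
    - [0, 0, -0.015, 0, 0, 0]
    - [0, 0, -0.02, 0, 0, 0]
    - [0, 0, -0.025, 0, 0, 0]
    - [0, 0, -0.03, 0, 0, 0]
    - [0, 0, -0.03, 0, 0, 0]
    - [0, 0, 0, 0, 0, 0]

```text
time_s: 11.95
tool_pos: [0.6917, 0.1269, 0.2567]
tool_rot: [-0.008, 1.0, 0.001, 0.005]
ft_force: [0.3, 0.3, -1.2]
grip_width: 0.164
grasp_force: 60.6
```

```bash
python3 - <<'E'
from h import *
w=cam("wrist","g1"); s=state(); p=s["tool_pos"]; print(p,s["tool_rot"],s["grip_width"],s["grasp_force"],s["ft_force"])
x=R.from_quat(s["tool_rot"]).as_matrix()
for nm,q in (("near bar end",p+x[:,0]*.033+[0,0,.032]),("flange top",p+[0,0,-.0553]),("shoulder",p+[0,0,-.0623])): print(nm,project(w,q).round(1))
u,v=map(int,project(w,p+[0,0,-.0553]))
g=cv2.cvtColor(w["image"],cv2.COLOR_RGB2HSV)
for r in range(v-50,v+60,3): print(r,"".join("#" if g[r,c,2]>170 else "+" if g[r,c,2]>110 else "." for c in range(u-60,u+60,2)))
E
```

```text
[0.69055324 0.12674733 0.2535907 ] [-8.02983178e-03  9.99965166e-01  3.61865192e-04  2.24872634e-03] 0.17186399333774796 60.61004877090454 [-0.1106898  -0.29710557 -2.80773588]
near bar end [314.8 242.5]
flange top [315.1 247.5]
shoulder [315.1 243.8]
197 ...............+######++.+++..........+#######..............
200 ...............+######++..............+#######..............
203 ...............+######++..............########..............
206 ...............+######+++............+#######+..............
209 ...............+######+++++........++########+..............
212 ...............+######++++#+++++++++#########+..............
215 ...............+######++++#######++##########+...+..........
218 ...............+######+++++++++.++++#########+...++.........
221 ...............+#####+++..............+######+..............
224 ...............+++++++..................+####+..............
227 .........................................++++...............
230 .......................................++##.................
233 .....................................++#####+...............
236
[... 856 characters left out ...]
..................................................
278 +...........................................................
281 +...........................................................
284 ............................................................
287 ............................................................
290 ............................................................
293 ............................................................
296 ............................................................
299 +...........................................................
302 +...........................................................
305 +...........................................................
```

```bash
cat >> h.py <<'E'
def flange(w,p,dz=-.0553,show=True):
    from scipy.optimize import least_squares
    I=w["image"].max(2).astype(float); u0,v0=project(w,p+[0,0,dz]); P=[]
    for v in range(int(v0)-12,int(v0)+22):
        r=I[v]; U=int(u0)
        for sgn in (1,-1):
            for k in range(46,14,-1):          # scan inward to first bright crossing
                a,b=r[U+sgn*k],r[U+sgn*(k-1)]
                if a<140<=b and r[U+sgn*(k-2)]>140: P.append((U+sgn*(k-(140-a)/(b-a)),v,sgn)); break
    Q=np.array([plane(w,u,v,p[2]+dz)[:2] for u,v,_ in P])
    f=least_squares(lambda c:np.hypot(*(Q-c).T)-.02,p[:2],loss="soft_l1",f_scale=.0005); r=f.fun
    if show: print("n",len(P),"left",sum(q[2]<0 for q in P),"ctr",f.x.round(4),"minus tcp",(f.x-p[:2]).round(4),"med res",np.median(abs(r)).round(5))
    return f.x
E
python3 - <<'E'
from h import *
w=cam("wrist","g2"); s=state(); p=s["tool_pos"]; print(p,s["tool_rot"]); flange(w,p)
E
```

```text
[0.68953531 0.1265604  0.25110744] [-8.03313549e-03  9.99967734e-01 -1.58888087e-05 -9.07454612e-06]
n 51 left 17 ctr [0.6885 0.1279] minus tcp [-0.001   0.0013] med res 0.00099
```

>>> carry_out:
  moves:
    - [0.008, -0.016, 0, 0, 0, 0]
    - [0.016, -0.033, 0, 0, 0, 0]
    - [0.016, -0.033, 0, 0, 0, 0]
    - [0.016, -0.033, 0.005, 0, 0, 0]
    - [0.016, -0.033, 0.01, 0, 0, 0]
    - [0.016, -0.033, 0.01, 0, 0, 0]
    - [0.016, -0.033, 0.01, 0, 0, 0]
    - [0.013, -0.022, 0.01, 0, 0, 0]

```text
time_s: 12.85
tool_pos: [0.574, -0.113, 0.2033]
tool_rot: [-0.007, 1.0, 0.0, -0.002]
ft_force: [-0.3, -0.0, -2.6]
grip_width: 0.167
grasp_force: 60.5
```

>>> carry_out:
  moves:
    - [0, 0, 0.008, 0, 0, -7.9]
    - [0, 0, 0.008, 0, 0, -7.9]
    - [0, 0, 0.008, 0, 0, -7.9]
    - [0, 0, 0.008, 0, 0, -7.9]
    - [0, 0, 0, 0, 0, 0]
    - [0, 0, 0, 0, 0, 0]
    - [0, 0, 0, 0, 0, 0]

```text
time_s: 13.55
tool_pos: [0.5764, -0.1112, 0.1738]
tool_rot: [-0.279, 0.96, 0.0, -0.0]
ft_force: [0.3, -0.2, -3.1]
grip_width: 0.167
grasp_force: 60.5
```

```bash
python3 - <<'E'
from h import *
s=state();p=s["tool_pos"];q=s["tool_rot"];print(p,q,s["joint_pos"].round(3) if hasattr(s["joint_pos"],"round") else s["joint_pos"],s["ft_force"],s["grip_width"])
print("psi",2*np.arctan2(q[1],q[0]))
w=cam("wrist","p1"); 
print(project(w,[.5344,-.1383,.058]))
try: slot(w,[.5344,-.1383,.058])
except Exception as e: print(e)
flange(w,p)
E
```

```text
[ 0.57644945 -0.11122614  0.17382685] [-2.79093356e-01  9.60263921e-01  1.16942178e-04 -2.93367305e-04] [-0.21   0.367  1.601 -0.     1.175 -2.347] [ 0.29680412 -0.21829281 -3.12771193] 0.16659346064967967
psi 3.7072923199484005
[315.81165511 159.78660464]
ring [ 0.5291 -0.121 ] key [ 0.535  -0.1345] [ 0.536  -0.1342] size mm [18.47542572  6.77885742] ang rect 0.24792722 pca 0.3832327894895635
n 7 left 7 ctr [ 0.5798 -0.1283] minus tcp [ 0.0034 -0.0171] med res 0.0002
```

```bash
python3 - <<'E'
import cv2
im=cv2.imread("pics/p1.png")[110:290,196:436]; cv2.imwrite("pics/p1c.png",cv2.resize(im,(800,600),interpolation=cv2.INTER_CUBIC))
E
```

```text
(no output)
```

View pics/p1c.png

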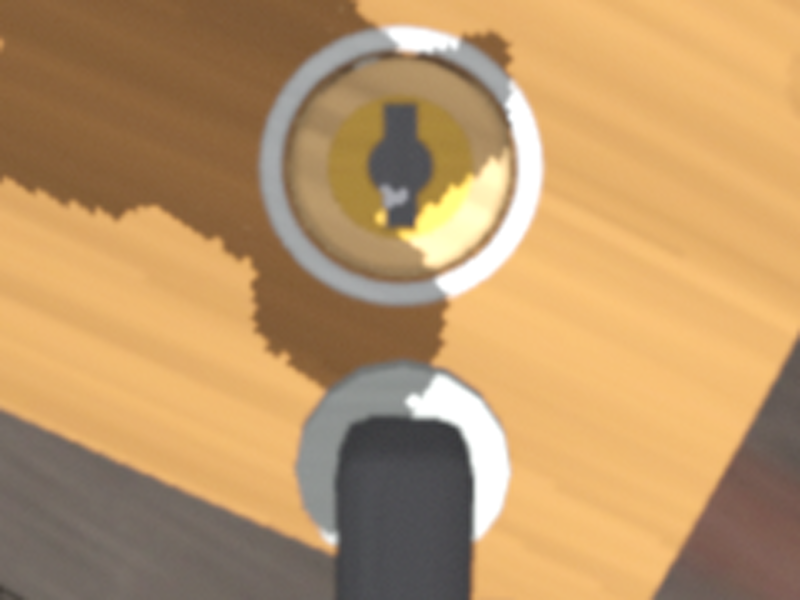

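The crop shows the keyhole centred at (400,165), its slots upright from (400,103) to (400,228), in line with the T-bar at x≈404. The flange spans x 297–509, with its top at 360 and widest at row ≈468.

```bash
python3 - <<'E'
from h import *
from scipy.optimize import least_squares
s=state();p=s["tool_pos"];M=R.from_quat(s["tool_rot"]).as_matrix(); w=cam("wrist")
k=lambda x,y,z:plane(w,196+x*.3,110+y*.3,z)
def fit(pts,z,r):
    Q=np.array([k(*t,z)[:2] for t in pts]); f=least_squares(lambda c:np.hypot(*(Q-c[:2]).T)-c[2],[*Q.mean(0),r]); 
    g=least_squares(lambda c:np.hypot(*(Q-c).T)-r,Q.mean(0)) if r else f
    return f.x.round(4),g.x.round(4),g.fun.round(4)
print("flange",fl:=fit([(297,468),(509,468),(403,360),(330,395),(478,395),(505,440),(500,510),(300,440)],p[2]-.0553,.02))
print("ring",rg:=fit([(260,166),(542,166),(401,27),(401,305),(301,67),(500,67)],.058,.031))
d=k(400,225,.058)-k(400,105,.058); print("slot ang",np.arctan2(*d[1::-1])%np.pi, "psi",2*np.arctan2(s["tool_rot"][1],s["tool_rot"][0])-np.pi)
kc=k(400,165.5,.058)[:2]; print("key",kc)
for c in (kc,rg[0][:2]): D=np.r_[c-fl[1],0]; print("shift in tool axes",M.T@D, "world",D)
E
```

```text
flange (array([ 0.5757, -0.1114,  0.0196]), array([ 0.5762, -0.1112]), array([-0.0005, -0.0004,  0.0008, -0.0006, -0.0003, -0.0005, -0.0002,
       -0.0004]))
ring (array([ 0.5348, -0.1379,  0.0314]), array([ 0.5346, -0.138 ]), array([0.0003, 0.0004, 0.0001, 0.0005, 0.0003, 0.0002]))
slot ang 0.5662799627645079 psi 0.5661193567975289
key [ 0.53449474 -0.13829891]
shift in tool axes [ 4.97335674e-02 -5.02102549e-04  4.10861759e-06] world [-0.04170526 -0.02709891  0.        ]
shift in tool axes [ 4.92619695e-02 -3.29159300e-04  4.06586504e-06] world [-0.0414 -0.0267  0.    ]
```

>>> carry_out:
  moves:
    - [0.015, 0, 0, 0, 0, 0]
    - [0.02, 0, 0, 0, 0, 0]
    - [0.0145, -0.0004, 0, 0, 0, 0]
    - [0, 0, 0.01, 0, 0, 0]
    - [0, 0, 0.01, 0, 0, 0]
    - [0, 0, 0.008, 0, 0, 0]
    - [0, 0, 0, 0, 0, 0]
    - [0, 0, 0, 0, 0, 0]

```text
time_s: 14.45
tool_pos: [0.5353, -0.138, 0.1456]
tool_rot: [-0.28, 0.96, 0.0, -0.0]
ft_force: [-0.2, -0.1, -1.6]
grip_width: 0.171
grasp_force: 60.5
```

>>> carry_out:
  moves:
    - [0, 0, 0.002, 0, 0, 0]
    - [0, 0, 0.002, 0, 0, 0]
    - [0, 0, 0.001, 0, 0, 0]
    - [0, 0, 0, 0, 0, 0]
    - [0, 0, 0, 0, 0, 0]

```text
time_s: 14.95
tool_pos: [0.5351, -0.1383, 0.1412]
tool_rot: [-0.28, 0.96, -0.0, 0.0]
ft_force: [0.1, 0.7, -2.2]
grip_width: 0.166
grasp_force: 60.5
```

>>> carry_out:
  moves:
    - [0, 0, 0.001, 0, 0, 0]
    - [0, 0, 0.001, 0, 0, 0]
    - [0, 0, 0.001, 0, 0, 0]
    - [0, 0, 0, 0, 0, 0]

```text
time_s: 15.35
tool_pos: [0.535, -0.1383, 0.1379]
tool_rot: [-0.28, 0.96, 0.0, -0.0]
ft_force: [-0.3, 0.1, -3.6]
grip_width: 0.166
grasp_force: 60.5
```

>>> carry_out:
  moves:
    - [0, 0, 0.001, 0, 0, 0]
    - [0, 0, 0.001, 0, 0, 0]
    - [0, 0, 0, 0, 0, 0]

```text
time_s: 15.65
tool_pos: [0.535, -0.1382, 0.1359]
tool_rot: [-0.28, 0.96, 0.0, -0.0]
ft_force: [-1.0, -0.7, -3.3]
grip_width: 0.169
grasp_force: 60.5
```

>>> carry_out:
  moves:
    - [0, 0, 0.001, 0, 0, 0]
    - [0, 0, 0.001, 0, 0, 0]
    - [0, 0, 0, 0, 0, 0]

```text
time_s: 15.95
tool_pos: [0.535, -0.1382, 0.1339]
tool_rot: [-0.28, 0.96, 0.0, -0.0]
ft_force: [-0.1, 0.3, -2.0]
grip_width: 0.172
grasp_force: 60.5
```

>>> carry_out:
  moves:
    - [0, 0, 0.001, 0, 0, 0]
    - [0, 0, 0.0005, 0, 0, 0]
    - [0, 0, 0, 0, 0, 0]

```text
time_s: 16.25
tool_pos: [0.535, -0.1383, 0.1325]
tool_rot: [-0.28, 0.96, 0.0, -0.0]
ft_force: [0.2, -0.2, -3.3]
grip_width: 0.171
grasp_force: 60.5
```

>>> carry_out:
  moves:
    - [0, 0, 0.001, 0, 0, 0]
    - [0, 0, 0.0005, 0, 0, 0]
    - [0, 0, 0, 0, 0, 0]

```text
time_s: 16.55
tool_pos: [0.535, -0.1382, 0.131]
tool_rot: [-0.28, 0.96, 0.0, -0.0]
ft_force: [-0.1, 0.1, -1.5]
grip_width: 0.166
grasp_force: 60.5
```

No resistance yet. I keep going down gently.

>>> carry_out:
  moves:
    - [0, 0, 0.001, 0, 0, 0]
    - [0, 0, 0.001, 0, 0, 0]
    - [0, 0, 0, 0, 0, 0]

```text
time_s: 16.85
tool_pos: [0.5351, -0.1382, 0.1292]
tool_rot: [-0.28, 0.96, -0.0, 0.0]
ft_force: [0.6, 0.6, -1.3]
grip_width: 0.165
grasp_force: 60.6
```

>>> carry_out:
  moves:
    - [0, 0, 0.001, 0, 0, 0]
    - [0, 0, 0.001, 0, 0, 0]
    - [0, 0, 0, 0, 0, 0]

```text
time_s: 17.15
tool_pos: [0.5351, -0.1382, 0.127]
tool_rot: [-0.28, 0.96, -0.0, 0.0]
ft_force: [-0.4, 1.3, -1.3]
grip_width: 0.17
grasp_force: 60.7
```

>>> carry_out:
  moves:
    - [0, 0, 0.001, 0, 0, 0]
    - [0, 0, 0.0005, 0, 0, 0]
    - [0, 0, 0, 0, 0, 0]

```text
time_s: 17.45
tool_pos: [0.535, -0.1382, 0.1253]
tool_rot: [-0.28, 0.96, 0.0, -0.0]
ft_force: [0.0, 0.2, -1.2]
grip_width: 0.168
grasp_force: 60.6
```

>>> carry_out:
  moves:
    - [0, 0, 0.0007, 0, 0, 0]
    - [0, 0, 0.0007, 0, 0, 0]
    - [0, 0, 0, 0, 0, 0]

```text
time_s: 17.75
tool_pos: [0.5348, -0.1384, 0.1237]
tool_rot: [-0.28, 0.96, 0.0, -0.0]
ft_force: [-0.3, -1.0, -2.8]
grip_width: 0.167
grasp_force: 60.4
```

>>> carry_out:
  moves:
    - [0, 0, 0.0005, 0, 0, 0]
    - [0, 0, 0.0005, 0, 0, 0]
    - [0, 0, 0, 0, 0, 0]

```text
time_s: 18.05
tool_pos: [0.535, -0.1383, 0.1231]
tool_rot: [-0.28, 0.96, -0.0, -0.0]
ft_force: [0.2, 0.6, -2.2]
grip_width: 0.168
grasp_force: 60.5
```

>>> carry_out:
  moves:
    - [0, 0, 0.0005, 0, 0, 0]
    - [0, 0, 0, 0, 0, 0]

```text
time_s: 18.25
tool_pos: [0.5351, -0.1383, 0.1227]
tool_rot: [-0.28, 0.96, -0.0, 0.0]
ft_force: [0.1, -1.1, -1.6]
grip_width: 0.169
grasp_force: 60.5
```

>>> carry_out:
  moves:
    - [0, 0, 0.0005, 0, 0, 0]
    - [0, 0, 0, 0, 0, 0]

```text
time_s: 18.45
tool_pos: [0.5351, -0.1383, 0.1222]
tool_rot: [-0.28, 0.96, -0.0, 0.0]
ft_force: [-0.2, -0.2, -2.4]
grip_width: 0.171
grasp_force: 60.5
```

>>> carry_out:
  moves:
    - [0, 0, 0.0005, 0, 0, 0]
    - [0, 0, 0, 0, 0, 0]

```text
time_s: 18.65
tool_pos: [0.5352, -0.1383, 0.122]
tool_rot: [-0.28, 0.96, -0.0, 0.0]
ft_force: [-0.5, 0.7, -1.5]
grip_width: 0.173
grasp_force: 60.7
```

>>> carry_out:
  moves:
    - [0, 0, 0.0005, 0, 0, 0]
    - [0, 0, 0, 0, 0, 0]

```text
time_s: 18.85
tool_pos: [0.5354, -0.1383, 0.1218]
tool_rot: [-0.28, 0.96, -0.0, 0.0]
ft_force: [-0.0, -0.1, 2.1]
grip_width: 0.169
grasp_force: 61.1
```

Contact shows at about 4 N with TCP z=0.1218, as expected for the lugs landing. I turn clockwise (+wz), following the thread down 2 mm over 63°.

>>> carry_out:
  moves:
    - [0, 0, 0, 0, 0, 3]
    - [0, 0, 0.0001, 0, 0, 3]
    - [0, 0, 0.0001, 0, 0, 3]
    - [0, 0, 0.0001, 0, 0, 3]
    - [0, 0, 0, 0, 0, 0]

```text
time_s: 19.35
tool_pos: [0.5356, -0.1383, 0.1217]
tool_rot: [-0.178, 0.984, -0.0, 0.001]
ft_force: [-0.3, -0.2, 3.4]
grip_width: 0.17
grasp_force: 61.3
```

```bash
python3 -c "
from h import *
s=state();q=s['tool_rot'];print(s['tool_pos'],2*np.arctan2(q[1],q[0]),s['ft_force'],s['torque'])"
```

```text
[ 0.53557207 -0.1383466   0.12165158] 3.4997239841421433 [-0.26168912 -0.21067318  3.37347188] [ 0.05868673  0.11778595 -0.01990464]
```

>>> carry_out:
  moves:
    - [0, 0, 0.0001, 0, 0, 3]
    - [0, 0, 0.0001, 0, 0, 3]
    - [0, 0, 0.0001, 0, 0, 3]
    - [0, 0, 0.0001, 0, 0, 3]
    - [0, 0, 0, 0, 0, 0]

```text
time_s: 19.85
tool_pos: [0.5357, -0.1385, 0.1213]
tool_rot: [-0.075, 0.997, -0.0, 0.001]
ft_force: [-0.5, -0.2, 5.1]
grip_width: 0.172
grasp_force: 61.5
```

```bash
python3 -c "
from h import *
s=state();q=s['tool_rot'];print(s['tool_pos'],2*np.arctan2(q[1],q[0]),s['ft_force'],s['torque'])"
```

```text
[ 0.5357147  -0.13848556  0.12125608] 3.2913887591330298 [-0.46541193 -0.20887349  5.07990841] [-0.06345843  0.03786969 -0.03188966]
```

>>> carry_out:
  moves:
    - [0, 0, 0.0001, 0, 0, 4]
    - [0, 0, 0.0001, 0, 0, 4]
    - [0, 0, 0.0001, 0, 0, 4]
    - [0, 0, 0.0001, 0, 0, 4]
    - [0, 0, 0.0001, 0, 0, 4]
    - [0, 0, 0, 0, 0, 0]

```text
time_s: 20.45
tool_pos: [0.5354, -0.1383, 0.1201]
tool_rot: [0.099, 0.995, -0.0, 0.0]
ft_force: [0.3, 0.1, 3.2]
grip_width: 0.167
grasp_force: 61.1
```

```bash
python3 -c "
from h import *
s=state();q=s['tool_rot'];print(s['tool_pos'],2*np.arctan2(q[1],q[0]),s['ft_force'],s['torque'])"
```

```text
[ 0.53536532 -0.13832832  0.12006274] 2.9429250091684214 [0.3429996  0.10890499 3.24737032] [ 0.00569559 -0.08690031 -0.02177348]
```

>>> carry_out:
  moves:
    - [0, 0, 0.0001, 0, 0, 4]
    - [0, 0, 0.0001, 0, 0, 4]
    - [0, 0, 0.0001, 0, 0, 4]
    - [0, 0, 0, 0, 0, 0]
    - [0, 0, 0, 0, 0, 0]

```text
time_s: 20.95
tool_pos: [0.5352, -0.1385, 0.1198]
tool_rot: [0.202, 0.979, -0.0, 0.0]
ft_force: [-0.2, -0.2, 3.6]
grip_width: 0.169
grasp_force: 61.2
```

```bash
python3 -c "
from h import *
s=state();q=s['tool_rot'];print(s['tool_pos'],2*np.arctan2(q[1],q[0]),s['ft_force'],s['torque'])"
```

```text
[ 0.53520255 -0.13847799  0.11984422] 2.7346258674113986 [-0.15608617 -0.15048195  3.62310474] [-0.24633053  0.06778771  0.01048588]
```

>>> carry_out:
  moves:
    - [0, 0, 0, 0, 0, 3]
    - [0, 0, 0, 0, 0, 3]
    - [0, 0, 0, 0, 0, 0]
    - [0, 0, 0, 0, 0, 0]

```text
time_s: 21.35
tool_pos: [0.5352, -0.1384, 0.1198]
tool_rot: [0.253, 0.967, -0.0, 0.0]
ft_force: [0.1, -0.8, 3.4]
grip_width: 0.172
grasp_force: 61.2
```

```bash
python3 -c "
from h import *
s=state();q=s['tool_rot'];print(s['tool_pos'],2*np.arctan2(q[1],q[0]),s['ft_force'],s['torque'])"
```

```text
[ 0.53516674 -0.13835502  0.11982118] 2.6291809581355876 [ 0.06694106 -0.78272678  3.37437091] [-0.21930474  0.09975975 -0.04036082]
```

>>> carry_out:
  moves:
    - [0, 0, 0, 0, 0, 2]
    - [0, 0, 0, 0, 0, 2]
    - [0, 0, 0, 0, 0, 0]
    - [0, 0, 0, 0, 0, 0]

```text
time_s: 21.75
tool_pos: [0.5349, -0.1385, 0.1198]
tool_rot: [0.287, 0.958, -0.0, -0.0]
ft_force: [-0.3, -0.8, 4.5]
grip_width: 0.17
grasp_force: 61.4
```

```bash
python3 -c "
from h import *
s=state();q=s['tool_rot'];print(s['tool_pos'],2*np.arctan2(q[1],q[0]),s['ft_force'],s['torque'])"
```

```text
[ 0.53492651 -0.1385041   0.11979537] 2.5589290067012627 [-0.25870997 -0.81483135  4.48773394] [-0.43985747  0.24562831  0.00378227]
```

Home: turned 1.15 rad and down 2.0 mm at about 6 N. I draw straight up.

>>> carry_out:
  moves:
    - [0, 0, -0.001, 0, 0, 0]
    - [0, 0, -0.001, 0, 0, 0]
    - [0, 0, 0, 0, 0, 0]

```text
time_s: 22.05
tool_pos: [0.5343, -0.1381, 0.1208]
tool_rot: [0.288, 0.958, -0.0, -0.001]
ft_force: [-1.0, -2.1, -3.9]
grip_width: 0.171
grasp_force: 60.3
```

>>> carry_out:
  moves:
    - [0, 0, -0.001, 0, 0, 0]
    - [0, 0, -0.001, 0, 0, 0]
    - [0, 0, -0.001, 0, 0, 0]
    - [0, 0, 0, 0, 0, 0]

```text
time_s: 22.45
tool_pos: [0.5339, -0.1379, 0.1229]
tool_rot: [0.288, 0.958, -0.0, -0.002]
ft_force: [0.8, -1.9, -19.1]
grip_width: 0.168
grasp_force: 58.7
```

```bash
python3 -c "
from h import *
s=state();q=s['tool_rot'];print(s['tool_pos'],2*np.arctan2(q[1],q[0]),s['ft_force'],s['torque'],s['grip_width'])"
```

```text
[ 0.53388103 -0.13793256  0.12291227] 2.5572821853981242 [  0.79847713  -1.90810169 -19.05408594] [-0.53733083 -0.15497405  0.0616281 ] 0.16770110100161986
```

>>> carry_out:
  moves:
    - [0, 0, -0.001, 0, 0, 0]
    - [0, 0, -0.001, 0, 0, 0]
    - [0, 0, 0, 0, 0, 0]

```text
time_s: 22.75
tool_pos: [0.5352, -0.1382, 0.1283]
tool_rot: [0.288, 0.958, 0.0, 0.0]
ft_force: [-2.7, 0.4, -3.7]
grip_width: 0.165
grasp_force: 60.9
```

>>> carry_out:
  moves:
    - [0, 0, -0.001, 0, 0, 0]
    - [0, 0, -0.002, 0, 0, 0]
    - [0, 0, -0.002, 0, 0, 0]
    - [0, 0, 0, 0, 0, 0]

```text
time_s: 23.15
tool_pos: [0.5358, -0.1388, 0.1337]
tool_rot: [0.288, 0.958, -0.0, 0.001]
ft_force: [-3.4, -1.4, 1.9]
grip_width: 0.166
grasp_force: 61.8
```

>>> carry_out:
  moves:
    - [0, 0, -0.003, 0, 0, 0]
    - [0, 0, -0.003, 0, 0, 0]
    - [0, 0, -0.004, 0, 0, 0]
    - [0, 0, 0, 0, 0, 0]
    - [0, 0, 0, 0, 0, 0]

```text
time_s: 23.65
tool_pos: [0.5355, -0.1382, 0.1419]
tool_rot: [0.288, 0.958, 0.0, 0.001]
ft_force: [-1.0, -0.2, -2.6]
grip_width: 0.169
grasp_force: 61.0
```

```bash
python3 - <<'E'
from h import *
s=state();q=s['tool_rot'];p=s["tool_pos"];print(p,2*np.arctan2(q[1],q[0]),s['ft_force'],s['torque'],s['grip_width'])
a=cam("side","L1"); w=cam("wrist","L1w")
u,v=map(int,project(a,[.535,-.138,.062])); 
for r in range(v-24,v+14,2): print(r,"".join("%4d"%(a["image"][r,c].astype(int)[0]-a["image"][r,c].astype(int)[2]) for c in range(u-20,u+20,2)), "|","".join("%4d"%a["image"][r,c].max() for c in range(u-20,u+20,2)))
E
```

```text
[ 0.53547158 -0.13824939  0.14191093] 2.55712990834303 [-0.95651625 -0.20966778 -2.5557189 ] [-0.05376841  0.07508087  0.03103437] 0.16892204300259545
199  115 117 112 113 118 117 117 129 128 121   4   7  20 132 124 125  75  46  47  48 |  187 186 173 173 184 182 187 197 198 191  85  99 100 194 183 198 122  77  84  80
201  122 118 109 113 116 120 124 124 126 120   4   8  30 129 114  44  45  46  46  50 |  187 188 176 177 184 186 191 197 196 191  84  99 108 194 175  75  73  79  81  84
203  120 116 109 116 115 117 123 132 127 119   5   5  30 126  85  45  47  46  47  50 |  191 189 169 179 181 189 194 195 199 188  90  96 111 190 132  86  79  80  83  80
205  121 122 115 112 117 120 119 131 130 121   3  12  29 123  44  48  46  48  49  45 |  189 186 172 183 185 188 193 200 201 186  91 101 108 182  74  81  78  78  80  82
207  124 116 113 116 119 122 122 132 132 125   3   8  29 120  45  51  46  47  45  48 |  187 190 177 182 186 190 198 204 204 198  85  96 106 182  81  80  81  80  76  84
209  122 113 112 120 120 123 126 131  96  26   5   9  12  82  44  48  48  47  46  50 |  193 179 177 186 189 1
[... 1542 characters left out ...]
 140 133 120  90 241 194 189
229  123 127 127 130  65 -14  56  83  79  89  87  80  79  82  77  66  18 -12 135 130 |  188 192 189 193 218 253 184 152 151 172 163 155 148 156 143 107 178 250 185 191
231  127 131 129 133 141  71  -7  -3  81  99  88  90  89  86  26 -10  10 115 130 128 |  191 190 192 197 201 220 244 215 182 164 152 157 153 155 190 244 227 178 193 191
233  127 126 126 132 138 138 142  45  13  -6 -10  -9  -9  -6   7  94 126 120 126 127 |  192 189 193 197 204 203 211 226 236 250 255 249 245 244 229 187 182 176 192 185
235  129 128 127 134 132 134 140 136 145 139 139 138 135 135 122 123 131 119 125 128 |  194 191 191 196 205 205 209 200 205 197 192 189 190 182 177 180 184 179 195 188
```

The plug rises with the puller: in the side view the flange (rows 213–221) sits on the plug's rim, with light wood below. I lift clear and go to the grey tray.

>>> carry_out:
  moves:
    - [0, 0, -0.006, 0, 0, 0]
    - [0, 0, -0.01, 0, 0, 0]
    - [0, 0, -0.012, 0, 0, 0]
    - [0, 0, -0.015, 0, 0, 0]
    - [0, 0, -0.015, 0, 0, 0]
    - [0, 0, -0.012, 0, 0, 0]
    - [0, 0, -0.005, 0, 0, 0]
    - [0, 0, 0, 0, 0, 0]

```text
time_s: 24.55
tool_pos: [0.5355, -0.1384, 0.2178]
tool_rot: [0.288, 0.958, -0.0, 0.001]
ft_force: [-0.1, 0.3, -3.0]
grip_width: 0.164
grasp_force: 60.9
```

>>> carry_out:
  moves:
    - [0.01, 0.008, 0, 0, 0, 0]
    - [0.02, 0.015, 0, 0, 0, 0]
    - [0.03, 0.023, 0, 0, 0, 0]
    - [0.035, 0.026, 0, 0, 0, 0]
    - [0.035, 0.026, 0, 0, 0, 0]
    - [0.03, 0.023, 0, 0, 0, 0]
    - [0.018, 0.014, 0, 0, 0, 0]
    - [0.007, 0.005, 0, 0, 0, 0]

```text
time_s: 25.35
tool_pos: [0.456, 0.0829, 0.216]
tool_rot: [0.287, 0.958, -0.0, -0.001]
ft_force: [-0.1, 0.6, -3.5]
grip_width: 0.174
grasp_force: 60.9
```

```bash
python3 - <<'E'
from h import *
w=cam("wrist","tr"); s=state();p=s["tool_pos"];M=R.from_quat(s["tool_rot"]).as_matrix();print(p,s['ft_force'],s["joint_pos"])
a=cam("side","tr_s"); b=cam("scene","tr_b")
bg=cv2.imread("pics/side0.png")[:,:,::-1]
# grey tray in the clean first side and scene views: bluish grey blob, centre of rim outline
for d,f in ((a,"side0"),(b,"scene0")):
    im=cv2.imread(f"pics/{f}.png").astype(int); B,G,Rr=im[...,0],im[...,1],im[...,2]
    m=((abs(Rr-G)<25)&(B-Rr>5)&(B-Rr<45)&(B>75)).astype(np.uint8); roi=np.zeros_like(m); c=project(d,[.459,.081,.02]).astype(int); cv2.circle(roi,tuple(int(t) for t in c),50,1,-1); m=cv2.morphologyEx(m*roi,cv2.MORPH_CLOSE,np.ones((5,5),np.uint8))
    k=max(cv2.findContours(m,cv2.RETR_EXTERNAL,cv2.CHAIN_APPROX_NONE)[0],key=cv2.contourArea); h=cv2.convexHull(k)
    P=np.array([plane(d,*t,.02)[:2] for t in h.reshape(-1,2).astype(float)]); r=cv2.minAreaRect((P*1e4).astype(np.float32)); print(f,np.array(r[0])/1e4,np.array(r[1])/10,r[2])
E
```

```text
[0.45613414 0.08293653 0.21610626] [ 0.47710971  1.3346671  -3.57510596] [ 1.54128859e-01  1.44054066e-01  1.79957980e+00  1.37271620e-03
  1.19995923e+00 -8.35420798e-01]
side0 [0.46203945 0.08213647] [132.59804687  90.97915649] 75.14024353027344
scene0 [0.46143374 0.08235927] [119.57393799  93.98589478] 73.4505386352539
```

>>> carry_out:
  moves:
    - [-0.004, 0, 0.01, 0, 0, 0]
    - [0, 0, 0.02, 0, 0, 0]
    - [0, 0, 0.02, 0, 0, 0]
    - [0, 0, 0.02, 0, 0, 0]
    - [0, 0, 0.015, 0, 0, 0]
    - [0, 0, 0.01, 0, 0, 0]
    - [0, 0, 0.008, 0, 0, 0]
    - [0, 0, 0, 0, 0, 0]

```text
time_s: 26.3
tool_pos: [0.461, 0.0778, 0.1127]
tool_rot: [0.288, 0.957, -0.001, -0.001]
ft_force: [-1.1, -0.5, -4.5]
grip_width: 0.174
grasp_force: 61.0
```

>>> carry_out:
  moves:
    - [0, 0, 0.002, 0, 0, 0]
    - [0, 0, 0.002, 0, 0, 0]
    - [0, 0, 0.001, 0, 0, 0]
    - [0, 0, 0, 0, 0, 0]

```text
time_s: 26.7
tool_pos: [0.4615, 0.0784, 0.1089]
tool_rot: [0.288, 0.958, 0.0, 0.0]
ft_force: [0.2, 0.2, -3.5]
grip_width: 0.169
grasp_force: 60.9
```

>>> carry_out:
  moves:
    - [0, 0, 0.001, 0, 0, 0]
    - [0, 0, 0.001, 0, 0, 0]
    - [0, 0, 0, 0, 0, 0]

```text
time_s: 27.0
tool_pos: [0.4613, 0.0784, 0.1066]
tool_rot: [0.288, 0.958, -0.0, -0.0]
ft_force: [0.4, -1.0, -3.1]
grip_width: 0.169
grasp_force: 60.9
```

>>> carry_out:
  moves:
    - [0, 0, 0.001, 0, 0, 0]
    - [0, 0, 0.0005, 0, 0, 0]
    - [0, 0, 0, 0, 0, 0]

```text
time_s: 27.3
tool_pos: [0.4615, 0.0784, 0.1053]
tool_rot: [0.288, 0.958, 0.0, 0.0]
ft_force: [0.2, -0.3, -1.2]
grip_width: 0.168
grasp_force: 61.1
```

>>> carry_out:
  moves:
    - [0, 0, 0.0005, 0, 0, 0]
    - [0, 0, 0.0005, 0, 0, 0]
    - [0, 0, 0, 0, 0, 0]

```text
time_s: 27.6
tool_pos: [0.4618, 0.0784, 0.1053]
tool_rot: [0.288, 0.958, 0.0, 0.001]
ft_force: [-1.8, -0.2, 5.8]
grip_width: 0.167
grasp_force: 62.3
```

>>> carry_out:
  moves:
    - [0, 0, 0.0005, 0, 0, 0]
    - [0, 0, 0, 0, 0, 0]

```text
time_s: 27.8
tool_pos: [0.4619, 0.0784, 0.1053]
tool_rot: [0.288, 0.958, 0.0, 0.001]
ft_force: [-2.7, -0.5, 9.7]
grip_width: 0.167
grasp_force: 62.7
```

The plug is on the floor. I relax the press, open and retreat upwards.

>>> carry_out:
  moves:
    - [0, 0, -0.001, 0, 0, 0]
    - [0, 0, 0, 0, 0, 0]

```text
time_s: 28.0
tool_pos: [0.4618, 0.0784, 0.1053]
tool_rot: [0.288, 0.958, 0.0, 0.001]
ft_force: [-1.0, 0.3, 4.5]
grip_width: 0.168
grasp_force: 62.0
```

>>> carry_out:
  moves:
    - [0, 0, 0, 0, 0, 0]
    - [0, 0, 0, 0, 0, 0]
    - [0, 0, 0, 0, 0, 0]
    - [0, 0, 0, 0, 0, 0]
    - [0, 0, 0, 0, 0, 0]
  fingers: 0.4

```text
time_s: 28.5
tool_pos: [0.4614, 0.0784, 0.1046]
tool_rot: [0.288, 0.958, -0.0, -0.0]
ft_force: [0.2, -0.5, -0.1]
grip_width: 0.601
grasp_force: 0.0
```

>>> carry_out:
  moves:
    - [0, 0, -0.005, 0, 0, 0]
    - [0, 0, -0.01, 0, 0, 0]
    - [0, 0, -0.02, 0, 0, 0]
    - [0, 0, -0.03, 0, 0, 0]
    - [0, 0, -0.03, 0, 0, 0]
    - [0, 0, -0.02, 0, 0, 0]
    - [0, 0, -0.01, 0, 0, 0]
    - [0, 0, 0, 0, 0, 0]

```text
time_s: 29.3
tool_pos: [0.4621, 0.0785, 0.2313]
tool_rot: [0.288, 0.958, 0.001, 0.002]
ft_force: [0.1, -0.0, 0.1]
grip_width: 0.601
grasp_force: 0.0
```

```bash
python3 - <<'E'
from h import *
s=state();p=s["tool_pos"];print(p,s['ft_force'],s["grip_width"],s["grasp_force"])
a=cam("side","f_s"); w=cam("wrist","f_w"); I=a["image"].astype(int)
for nm,z in (("bar",.147),("bar mid",.127),("flange top",.05),("plug foot",.003)): print(nm,project(a,[.4615,.0784,z]).round(), project(w,[.4615,.0784,z]).round())
tbar(w,[.4615,.0784,.137],.137)
u,v=map(int,project(a,[.4615,.0784,.09]))
for r in range(v-36,v+54,3): print(r,"".join("#" if I[r,c].max()>190 else "o" if I[r,c,0]-I[r,c,2]>40 else "+" if I[r,c].max()>90 else "." for c in range(u-50,u+50,2)))
E
```

```text
[0.46209491 0.07848557 0.23130805] [ 0.12457294 -0.01098609  0.06445074] 0.6009866718802015 0.0
bar [381. 270.] [315. 239.]
bar mid [381. 279.] [315. 231.]
flange top [379. 310.] [315. 207.]
plug foot [377. 327.] [316. 197.]
tbar [0.45096392 0.08268848] mm [67.48505249 65.90626221] ang 0.27231157 px (262, 177, 112, 98)
258 ooooooo#ooooooooooooooooooooooooo#oooo............
261 oooo##ooo#o#o#oo#######o##ooooooooooooo...........
264 ooo#oooo##o##o#o####o+o#ooooooooooooooo...........
267 o##oooo##o#oooo###o+++..oooooooooooooo............
270 #####ooooooo######..+++...oooooooooooo............
273 ####o..................+++..o####ooooo............
276 ooooo...................++..++#####...............
279 ...........................++++++oo...............
282 .............................+++++................
285 ........................++.....+++................
288 .........................++.......................
291 .....................+...++.......................
294 ....................++++++++......................
297 ...................++.++++++......................
300 .....
[... 170 characters left out ...]
.....#...###+++##++##....++++++++.......
312 ..............+...o####+++++####+.++++++++........
315 .............+...++#+#########+#o....++++.........
318 ............+...+++##o+#####+.##......++..........
321 ...........#...++++oo####o#####o.....++...........
324 ..........+...+++++ooooo###ooooo.+++.+............
327 ........++...++++++ooooooooooooo.++++.............
330 ........+...+++++++oooooooooooo.+++#+.............
333 .......++#++++++++++ooooooooooo+++++..............
336 .........+.+++++++++++o#o#ooo++++++...............
339 .........++++.+#++++++++++++++++++................
342 .........+++++++.++#+++++++++++++.................
345 ............++++++++++++++++++++..................
```

The puller and plug stand upright inside the tray and the fingers are clear. I hand in.

```bash
python3 -c "
from station import job_done; print(job_done())"
```

```text
the job is handed in; nothing more can be done
None
```

The plug is out of its port and, by the last side image, stands upright in the grey tray with the puller screwed home and the gripper clear; I handed the job in at about 29 s, and the station returned no verdict.

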